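# Set the detector arm of a bench goniometer to its next angle and clamp it

### The arm

A 6-joint arm with a two-finger parallel gripper is mounted at the origin on the work surface. World frame = base frame: x ahead of the robot, y to its left, z up, the work surface at z = 0. Lengths are in mm, angles in rad, forces in N, time in s.
With the tool pointing down it reaches from about 275 to 725 mm from the base axis. Payload 5.6 kg.
Tool frame: the origin (TCP) lies midway between the tips of the shut fingers; the grasp point (between the pads) lies 19 mm behind it; z points along the fingers, y is the line along which they close (so a half turn about z gives the same grasp; the last joint's range is limited). The gripper opens to 85 mm and grips with 20 to 120 N. Pads are 22 mm wide; open, the fingers measure 114 mm over their backs; the gripper's body (76 mm by 85 mm) begins 54 mm behind the grasp point. The pads swing forward as they close: fully open they stand 13 mm farther back than shut.
Start: joints at [-0.877, 0.255, 0.108, 0, -1.424, -0.285], TCP at [218.648, -504.664, 209.483] pointing down, gripper open.
Joint ranges: [-2.95, 2.95], [-1.21, 1.97], [-1.09, 1.5], [-2.87, 1.71], [-2.94, -0.07], [-3.05, 3.05]. Speed limits (rad/s): [2.57, 2.57, 3.14, 3.14, 3.14, 3.14].

### API

Orientations are given as [roll, pitch, yaw] about the fixed x, y, z axes, in that order (R = Rz(yaw) Ry(pitch) Rx(roll)).
In Python, from cell import robot gives the robot as it stands.
- The arm moves only by the tool send_rows, never from a script. Its argument "targets" is a list that holds one entry, the list of rows, each a list of 5 numbers: the shift along the tool's x, y, z in cm, then the turn about the tool's z in degrees, then the finger opening in cm, from 0 to 8.54. A call has 1 to 12 rows; each row is the pose to reach, as a shift and turn from the pose commanded when the call began, along the tool's axes at that moment; what a row does not reach only later rows make up. A row lasts 1/8 s, in which the tool goes at most 62.5 mm and 10.7 degrees, less where a joint would pass 70% of its speed; a pose out of reach is approached as far as the arm can. A call with a gripper value outside its range is refused whole. The fingers move at their own pace and stop on an object; the grip force is fixed at half the most. Time passes only in rows, so rows that repeat a pose let the fingers close. It gives the time, the measured TCP pose, the force, the opening and the grip force at its end, in the units of the state.
- robot.read_state(): the state, without advancing time (a new reading comes with each control period).
- robot.snapshot(name): name is "side" or "top"; returns a dict with "img" (480x640x3 uint8, red, green, blue), "depth" (480x640 float32, mm along the optical axis (not along the pixel's ray), 0 where there is no reading), "fx", "fy", "cx", "cy" (pixels), "k1" (the pictures are not rectified: a ray, as slopes to the right and down, at radius r is drawn at 1 + k1 r^2 times it, then the intrinsics apply), "rvec" (rotation vector, rad) and "tvec" (3), from world to camera coordinates, as OpenCV has them. Camera axes: x right, y down, z forward; pixel columns grow to the right and rows downward; lengths in mm; the calibration is good to about 2 mm. A picture is of the moment at which its call begins.
- robot.close_job(): hands the job in; it is judged then, once.
The state is a dict: "time": time; "joint_pos": joint angles; "qvel": joint speeds; "effort": joint torques, N m; "tool_pos": TCP position; "eef_rot": TCP orientation; "contact_force": force on the tool from outside, world axes, zero at the start; "torque": the same for the moment, N m; "width": opening from 0.0 (shut) to 1.0 (fully open); "grip_force": force on a finger pad.
Only numpy, scipy, OpenCV 4.12 (cv2) and the standard library are available. Lean on these libraries where they do the work, as an engineer would, in place of code of your own. Each camera call takes 0.05 s, during which the arm holds its last target. There are 200 camera calls.

### The job

Set the goniometer's detector arm to the next measuring angle: swing the orange clamp lever well round anticlockwise to free the rotary stage, swing the arm (it carries the blue detector) round until its yellow pointer is lined up with the white line of the red index tab, then swing the clamp lever clockwise fully home so that the arm is locked there. Leave the red tab where it is set, and do not disturb the mirror mount, the bottle, the screwdriver or the lens box.

Things in the scene. Friction and masses are not known exactly. Their poses are not given: they have to be found in the camera images.
- goniometer: fixed instrument, origin under its stage axis on the table, x forward (arm at joint value 0), z up: a black breadboard plate 420 x 420 x 12.5 mm, from 150 mm behind the axis to 270 mm ahead and 210 mm to either side; on it a laser tube (34 mm diameter, top at 115 mm) fixed 70 to 150 mm behind the axis and, ahead, a white arc with black graduations (184 to 229 mm from the axis, top at 47 mm)
- stage_axis (a point): centre of the goniometer's round platform (104 mm diameter, bare aluminium, top at 53 mm) on its vertical turning axis, 55 mm above the table. A glass cuvette stands fixed on this axis, top at 118 mm
- swing_arm (a joint): angle of the detector arm about the stage axis, rad, 0 = along the goniometer's forward x, positive = anticlockwise seen from above, stops at -0.72 and 0.66. With the clamp free it turns against a friction of 0.25 N m (about 2 N at the detector) and stays where it is left; with the clamp tight a brake holds it against about 1.5 N m (10 N at the detector). It starts 0.26 to 1.14 rad clockwise of the tab
- detector (a point): centre of the blue detector head on the arm, 148 mm from the stage axis, 94 mm above the table; x outward along the arm. Head: 44 mm along the arm, 50 mm across, 75 to 113 mm above the table, its flat sides good to push; under it a black rail 36 mm wide (22 to 175 mm from the axis, 53 to 67 mm high). A 22 mm snout points from the head to the axis
- pointer_tip (a point): tip of the yellow pointer at the arm's outer end, 203.5 mm from the stage axis, 55 mm above the table, 4 mm wide at the tip; x outward along the arm
- tab_mark (a point): the set position: inner end of the white line on the red index tab (16 mm wide, 206 to 235 mm from the axis, top at 57 mm), at the same radius, 203.5 mm, and height as the pointer tip, so that the two points coincide when lined up. The tab grips the arc by friction and must not be moved
- clamp_lever (a joint): angle of the clamp lever, rad, growing anticlockwise seen from above: 0 = tight, against its stop, as at the start (the lever then points 70 degrees to the left of the goniometer's forward x); 1.1 = other stop, fully free. The brake weakens from 0 on and is wholly off above 0.35. Friction 0.12 N m (about 2.5 N at lever_mid); it stays where it is left
- lever_pivot (a point): vertical axis of the clamp lever, 78 mm above the table, to the left of the stage (10 mm ahead of and 82 mm to the left of the stage axis, on a black boss 46 x 46 mm, top at 56.5 mm); x points along the lever to its ball end
- lever_mid (a point): point on the clamp lever 50 mm from its pivot, 78 mm above the table; x outward along the lever. The lever is orange, a bar of 13 mm diameter, 80 mm long from pivot to ball end; more than 32 mm from its pivot nothing stands under it but the 39 mm high stage body (112 mm square about the stage axis) and the breadboard
- mirror_mount_mid (a point): half-way up a loose black mirror mount on a steel foot (46 mm wide, 88 mm tall), on the breadboard right of the stage: leave it
- bottle_mid (a point): half-way up a loose amber bottle, 60 mm diameter, 130 mm tall, right of the breadboard: leave it
- driver_grip (a point): handle of a loose screwdriver, 170 mm long, lying left of the breadboard: leave it
- lens_box_mid (a point): middle of a loose small lens box, 60 x 46 x 24 mm, at the breadboard's far left corner: leave it

How it is judged:
By the outcome, as a careful person would: the job done as asked, in the order asked, and still so for the second after the job is handed in, with the robot touching nothing.
It also fails if it takes over 67 s, if anything falls off the work surface, if the arm or the gripper's body presses on something with over 40 N, if the wrist force passes 120 N, or if a joint passes its speed limit or range.

## Working session

There is one attempt and no reset: what is moved stays moved. The work goes in short steps, Python scripts to look and compute and a tool call to move; the robot and the scene stay as the last step left them, time stands still between calls to the robot, and variables do not carry over. Pictures are saved under pics/ and viewed, at most 10 in all, crops included, and the job is handed in when it is done.

Besides the shell and the picture viewer there is one more tool, called after "Call:" by a JSON object that holds its "name" and its "arguments", one argument or row to a line. send_rows: Moves the arm, as the interface text tells. Its arguments: {"type":"object","properties":{"targets":{"type":"array"}},"required":["targets"]}

```bash
mkdir -p pics; cat > h.py <<'E'
import numpy as np, cv2
from cell import robot
def snap(n,f=None):
    s=robot.snapshot(n)
    if f: cv2.imwrite('pics/'+f,s['img'][:,:,::-1])
    return s
def cam(s):
    R=cv2.Rodrigues(np.array(s['rvec'],float))[0]; return R,np.array(s['tvec'],float).ravel()
def ray(s,u,v):
    x,y=(u-s['cx'])/s['fx'],(v-s['cy'])/s['fy']
    a,b=x,y
    for _ in range(20):
        k=1+s['k1']*(a*a+b*b); a,b=x/k,y/k
    return np.array([a,b,1.])
def atz(s,u,v,z):
    R,t=cam(s); d=R.T@ray(s,u,v); c=-R.T@t
    return c+d*(z-c[2])/d[2]
def dep(s,u,v):
    R,t=cam(s); return R.T@(ray(s,u,v)*float(s['depth'][int(v),int(u)])-t)
def proj(s,P):
    R,t=cam(s); q=R@np.array(P,float)+t; a,b=q[:2]/q[2]; k=1+s['k1']*(a*a+b*b)
    return s['fx']*a*k+s['cx'], s['fy']*b*k+s['cy']
E
python3 - <<'E'
from h import *
for n in('top','side'):
    s=snap(n,n+'0.png'); R,t=cam(s); print(n,-R.T@t,R[2],s['fx'],s['k1'])
print(robot.read_state())
E
```

```text
top [ 400.84886154   47.18371126 1475.37544937] [ 0.16389978 -0.01784437 -0.98631559] 584.9695261725852 -0.0552011217748028
side [167.17417839 570.18278419 778.19139732] [ 0.45073707 -0.54626231 -0.70599829] 524.5215229968453 -0.03699698816657587
{'time': 0.1, 'joint_pos': array([-8.77406563e-01,  2.55696434e-01,  1.07131378e-01, -3.90110686e-04,
       -1.42393035e+00, -2.84612263e-01]), 'qvel': array([ 0.0002452 , -0.00145347,  0.0028958 ,  0.00162215, -0.00190346,
        0.00157153]), 'effort': array([-1.95511777e-03, -3.87602842e+01,  2.38473308e+01,  5.37790418e+00,
       -3.78754325e-03, -3.04469017e-05]), 'tool_pos': array([ 218.46603456, -504.21907244,  208.68562216]), 'eef_rot': array([ 3.13985359e+00, -1.06786198e-04, -2.73287248e+00]), 'contact_force': array([0.13711953, 0.35241121, 0.28611368]), 'torque': array([0.01229685, 0.07317292, 0.02770793]), 'grip_force': 0.0, 'width': 1.001024943240767}
```

View pics/top0.png

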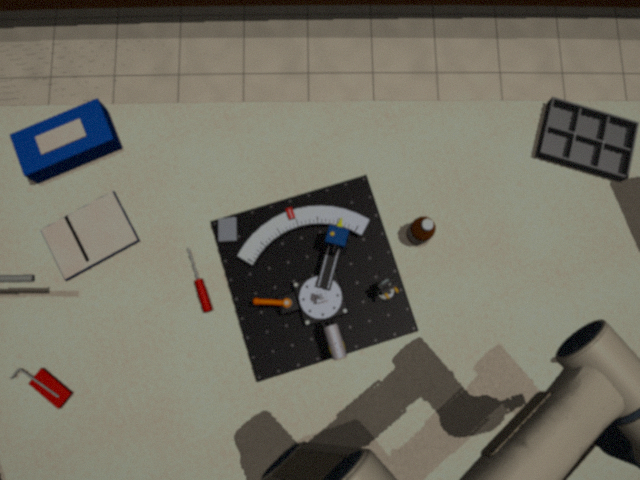

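View pics/side0.png

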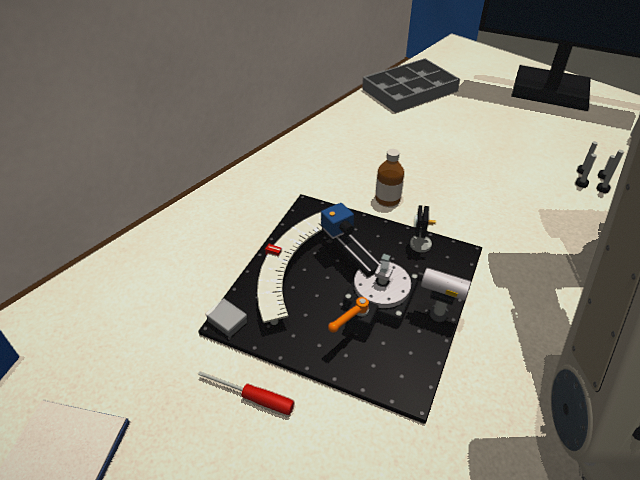

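```bash
cat > m.py <<'E'
from h import *
from scipy.optimize import least_squares
C=np.array([[270,210],[270,-210],[-150,-210],[-150,210]],float)
pix={'top':[(212,220),(367,177),(416,330),(257,381)],'side':[(200,331),(301,195),(481,247),(425,422)]}
S={n:snap(n) for n in pix}
W={n:np.array([atz(S[n],u,v,12.5)[:2] for u,v in pix[n]]) for n in pix}
def fit(w):
    f=lambda p:((C@np.array([[np.cos(p[2]),np.sin(p[2])],[-np.sin(p[2]),np.cos(p[2])]])+p[:2])-w).ravel()
    r=least_squares(f,[400,50,0.2]); return r.x,np.abs(r.fun).max()
for n in pix:
    print(n,*fit(W[n]))
p=np.mean([fit(W[n])[0] for n in pix],0); print(p)
for n,b in (('top',(205,170,425,390)),('side',(195,150,495,430))):
    x0,y0,x1,y1=b; k=2.6
    im=cv2.resize(S[n]['img'][y0:y1,x0:x1,::-1],None,fx=k,fy=k,interpolation=cv2.INTER_CUBIC)
    if n=='side': im=im[:600,:800]
    im=im[:600,:800]
    cv2.imwrite(f'pics/{n}crop.png',im)
E
python3 m.py
```

```text
top [4.93769036e+02 1.47385026e+01 2.76530792e-01] 6.295455221325483
side [4.89751475e+02 1.78816324e+01 2.86725818e-01] 4.489462150976067
[4.91760256e+02 1.63100675e+01 2.81628305e-01]
```

View pics/topcrop.png

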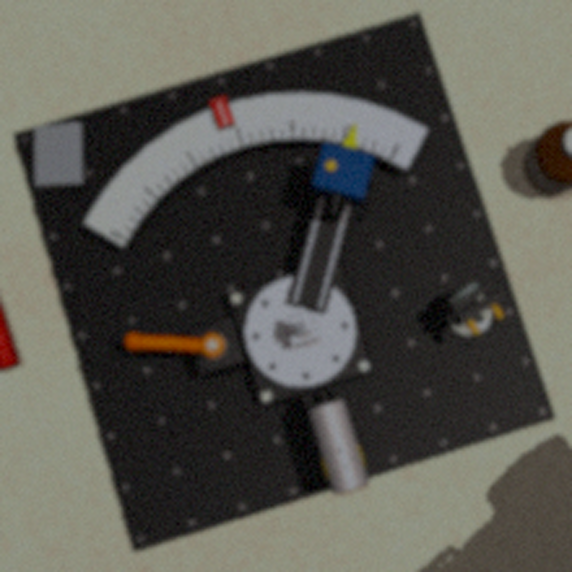

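View pics/sidecrop.png

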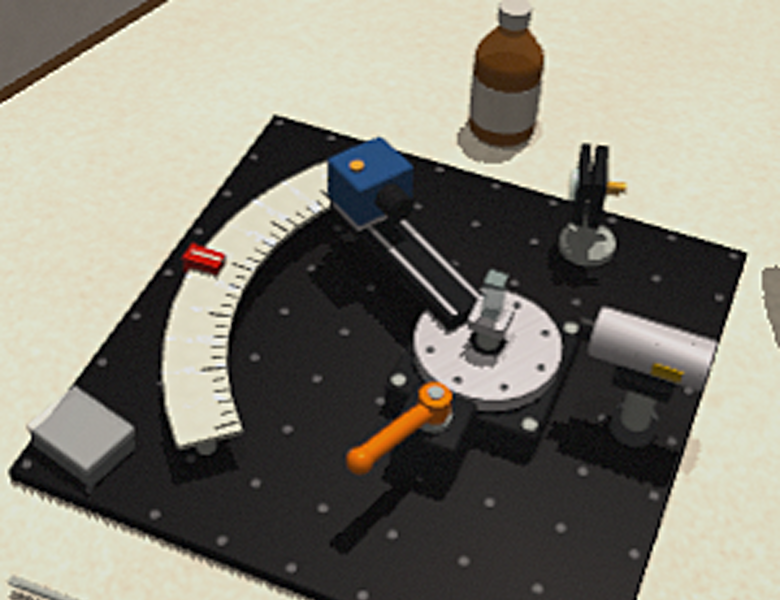

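```bash
cat > m2.py <<'E'
from h import *
T=snap('top');S=snap('side')
t=lambda a,b:(205+(a+.5)/2.6-.5,170+(b+.5)/2.6-.5); d=lambda a,b:(195+(a+.5)/2.6-.5,150+(b+.5)/2.6-.5)
ax=[atz(T,*t(300,331),53),atz(S,*d(488,347),53)]; print('axis',*ax)
A=np.array([491.8,16.3])
for nm,s,uv,z in [('tab',T,t(222,112),57),('tab',S,d(205,258),57),('tabin',S,d(222,262),57),('tip',T,t(351,125),55),('detc',T,t(343,172),113),('detc',S,d(371,165),113),('piv',T,t(213,345),85),('piv',S,d(435,392),88),('ball',T,t(131,341),78),('ball',S,d(360,458),78)]:
    P=atz(s,*uv,z); v=P[:2]-A; print(nm,P.round(1),'r',np.hypot(*v).round(1),'ang',np.arctan2(v[1],v[0]).round(4))
E
python3 m2.py
```

```text
axis [494.15831688  15.55100449  53.        ] [488.96017918  20.14950483  53.        ]
tab [702.9  86.5  57. ] r 222.5 ang 0.321
tab [698.   89.1  57. ] r 218.7 ang 0.3393
tabin [685.6  83.9  57. ] r 205.2 ang 0.3356
tip [689.2 -36.2  55. ] r 204.3 ang -0.2602
detc [633.9 -24.6 113. ] r 147.9 ang -0.2802
detc [631.4 -21.8 113. ] r 144.7 ang -0.2668
piv [480.5  95.7  85. ] r 80.2 ang 1.7126
piv [477.  100.4  88. ] r 85.4 ang 1.7452
ball [485.5 170.9  78. ] r 154.7 ang 1.6113
ball [485.  166.6  78. ] r 150.5 ang 1.6158
```

Call:
{"name": "send_rows", "arguments": {
  "targets": [
    [[-50.1,49.4,0,-62.7,4.5],[-50.1,49.4,0,-62.7,4.5],[-50.1,49.4,0,-62.7,4.5],[-50.1,49.4,0,-62.7,4.5],[-50.1,49.4,0,-62.7,4.5],[-50.1,49.4,0,-62.7,4.5],[-50.1,49.4,0,-62.7,4.5],[-50.1,49.4,0,-62.7,4.5],[-50.1,49.4,0,-62.7,4.5],[-50.1,49.4,0,-62.7,4.5],[-50.1,49.4,0,-62.7,4.5],[-50.1,49.4,0,-62.7,4.5]]
  ]
}}

```text
time: 1.8
tool_pos: [482.5, 150.7, 208.5]
eef_rot: [3.14, -0.001, -1.636]
contact_force: [-0.9, -1.1, -0.0]
width: 0.529
grip_force: 0.0
```

Call:
{"name": "send_rows", "arguments": {
  "targets": [
    [[0,0,5,0,4.5],[0,0,9,0,4.5],[0,0,12,0,4.5],[0,0,14,0,4.5],[0,0,15,0,4.5],[0,0,15,0,4.5]]
  ]
}}

```text
time: 2.55
tool_pos: [481.9, 147.4, 59.4]
eef_rot: [3.141, -0.001, -1.639]
contact_force: [-0.8, -0.7, -0.0]
width: 0.526
grip_force: 0.0
```

```bash
python3 - <<'E'
from h import *
s=snap('side'); im=cv2.resize(s['img'][230:400,240:460,::-1],None,fx=3,fy=3,interpolation=cv2.INTER_CUBIC); cv2.imwrite('pics/a.png',im)
# arc plan: tool axes at yaw
yaw=-1.636; tx=np.array([np.cos(yaw),np.sin(yaw)]); ty=np.array([np.sin(yaw),-np.cos(yaw)])
P=np.array([478.7,98.6]); st=np.array([482.5,150.7])
for a in np.arange(0,1.31,.1):
    th=np.radians(86.1)+a; v=P+52*np.array([np.cos(th),np.sin(th)])-st
    print(a.round(2),(v@tx/10).round(2),(v@ty/10).round(2),'turn',-np.degrees(a).round(1))
E
```

```text
0.0 0.02 0.02 turn -0.0
0.1 0.05 0.54 turn -5.7
0.2 0.12 1.06 turn -11.5
0.3 0.25 1.56 turn -17.2
0.4 0.43 2.05 turn -22.9
0.5 0.65 2.52 turn -28.6
0.6 0.92 2.96 turn -34.4
0.7 1.24 3.38 turn -40.1
0.8 1.59 3.76 turn -45.8
0.9 1.98 4.1 turn -51.6
1.0 2.4 4.41 turn -57.3
1.1 2.85 4.67 turn -63.0
1.2 3.33 4.88 turn -68.8
1.3 3.82 5.05 turn -74.5
```

View pics/a.png

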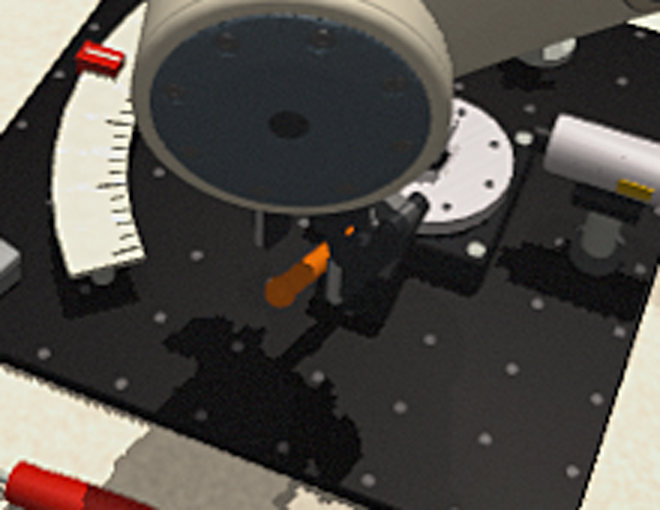

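Call:
{"name": "send_rows", "arguments": {
  "targets": [
    [[0,0,0,0,2.4],[0,0,0,0,2.4],[0,0,0,0,2.4],[0.05,0.54,0,-5.7,2.4],[0.12,1.06,0,-11.5,2.4],[0.25,1.56,0,-17.2,2.4],[0.43,2.05,0,-22.9,2.4],[0.65,2.52,0,-28.6,2.4],[0.92,2.96,0,-34.4,2.4],[1.24,3.38,0,-40.1,2.4],[1.59,3.76,0,-45.8,2.4]]
  ]
}}

```text
time: 3.98
tool_pos: [444.6, 135.1, 60.3]
eef_rot: [-3.138, -0.001, -0.835]
contact_force: [2.7, 1.0, -0.2]
width: 0.287
grip_force: 1.1
```

Call:
{"name": "send_rows", "arguments": {
  "targets": [
    [[0.6,0,0,-5.7,2.4],[0.55,-0.05,0,-5.7,2.4],[0.55,-0.05,0,-5.7,2.4]]
  ]
}}

```text
time: 4.35
tool_pos: [447.9, 130.9, 59.8]
eef_rot: [-3.141, -0.001, -0.741]
contact_force: [1.1, -0.9, 2.2]
width: 0.278
grip_force: 0.8
```

Call:
{"name": "send_rows", "arguments": {
  "targets": [
    [[-0.2,0.5,0,-4.5,2.4],[-0.5,1.0,0,-8.7,2.4],[-0.5,1.1,0,-8.7,2.4],[-0.5,1.1,0,-8.7,2.4]]
  ]
}}

```text
time: 4.85
tool_pos: [437.0, 126.4, 60.0]
eef_rot: [-3.14, -0.001, -0.589]
contact_force: [2.1, 0.8, 3.6]
width: 0.288
grip_force: 1.8
```

Call:
{"name": "send_rows", "arguments": {
  "targets": [
    [[0,0,0,0,4.5],[0,0,0,0,4.5],[0,0,-5,0,4.5],[0,0,-10,0,6],[0,0,-14,0,8.5],[6,0.4,-14,-9,8.5],[12,0.7,-14,-18.3,8.5],[18,1,-14,-18.3,8.5],[24.7,1.4,-14,-18.3,8.5],[24.7,1.4,-14,-18.3,8.5],[24.7,1.4,-14,-18.3,8.5]]
  ]
}}

```text
time: 6.22
tool_pos: [633.7, -22.9, 198.3]
eef_rot: [3.141, 0.002, -0.269]
contact_force: [1.0, 0.2, 0.7]
width: 0.999
grip_force: 0.0
```

```bash
python3 - <<'E'
from h import *
s=snap('side'); im=cv2.resize(s['img'][180:420,200:500,::-1],None,fx=2.5,fy=2.5,interpolation=cv2.INTER_CUBIC); cv2.imwrite('pics/b.png',im)
E
```

```text
(no output)
```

View pics/b.png

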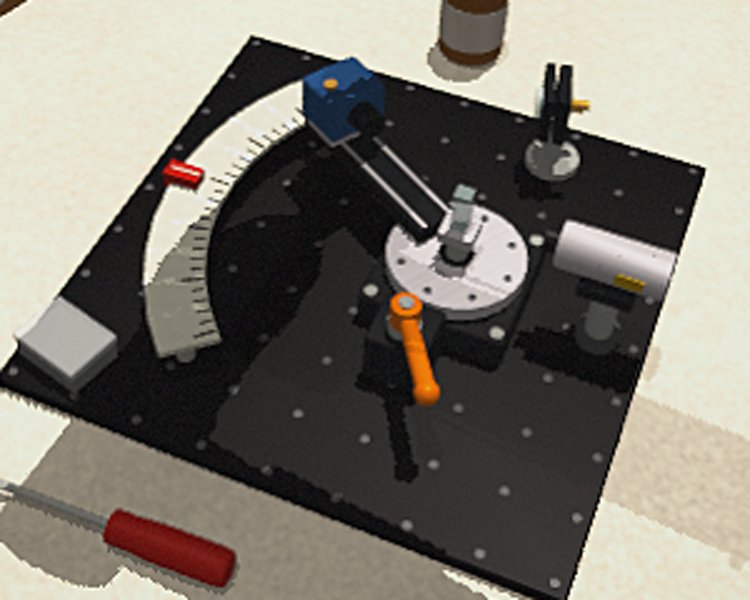

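Call:
{"name": "send_rows", "arguments": {
  "targets": [
    [[0,0,5,0,8.5],[0,0,9,0,8.5],[0,0,11.5,0,8.5],[0,0,12,0,8.5],[0,0,12,0,6],[0,0,12,0,6],[0,0,12,0,5.5],[0,0,12,0,4.6],[0,0,12,0,4.6],[0,0,12,0,4.6],[0,0,12,0,4.6]]
  ]
}}

```text
time: 7.65
tool_pos: [634.6, -23.0, 81.0]
eef_rot: [-3.142, -0.002, -0.268]
contact_force: [-2.6, -0.8, 5.1]
width: 0.563
grip_force: 61.9
```

Call:
{"name": "send_rows", "arguments": {
  "targets": [
    [[-0.07,-1.47,0,-5.7,4.6],[-0.29,-2.93,0,-11.5,4.6],[-0.66,-4.36,0,-17.2,4.6],[-1.16,-5.74,0,-22.9,4.6]]
  ]
}}

```text
time: 8.15
tool_pos: [638.2, 35.6, 81.1]
eef_rot: [3.141, -0.001, 0.134]
contact_force: [-4.9, -1.5, 6.7]
width: 0.562
grip_force: 62.1
```

Call:
{"name": "send_rows", "arguments": {
  "targets": [
    [[-0.05,-1.2,0,-4.6,4.6],[-0.19,-2.35,0,-9.2,4.6],[-0.19,-2.35,0,-9.2,4.6],[-0.19,-2.35,0,-9.2,4.6],[-0.19,-2.35,0,-9.2,6.5],[-0.19,-2.35,0,-9.2,6.5],[-0.19,-2.35,0,-9.2,6.5]]
  ]
}}

```text
time: 9.02
tool_pos: [633.3, 58.8, 79.3]
eef_rot: [-3.142, 0.0, 0.292]
contact_force: [-0.8, -0.0, -0.1]
width: 0.759
grip_force: 0.0
```

Call:
{"name": "send_rows", "arguments": {
  "targets": [
    [[0,0,-5,0,6.5],[0,0,-10,0,6.5],[0,0,-14,0,6.5],[-4,0,-14,0,6.5],[-8,0,-14,0,6.5],[-8,0,-14,0,6.5]]
  ]
}}

```text
time: 9.78
tool_pos: [554.8, 35.1, 220.6]
eef_rot: [-3.141, -0.001, 0.292]
contact_force: [0.6, -0.2, 0.0]
width: 0.76
grip_force: 0.0
```

```bash
python3 - <<'E'
from h import *
s=snap('side'); T=snap('top')
P=[491.8+206*np.cos(.33),17+206*np.sin(.33),56]
ims=[]
for q in(s,T):
    u,v=map(int,proj(q,P)); print(u,v)
    ims.append(cv2.resize(q['img'][v-25:v+25,u-30:u+30,::-1],None,fx=6.5,fy=6.5,interpolation=cv2.INTER_CUBIC))
cv2.imwrite('pics/c.png',np.hstack(ims))
E
```

```text
279 250
291 219
```

View pics/c.png

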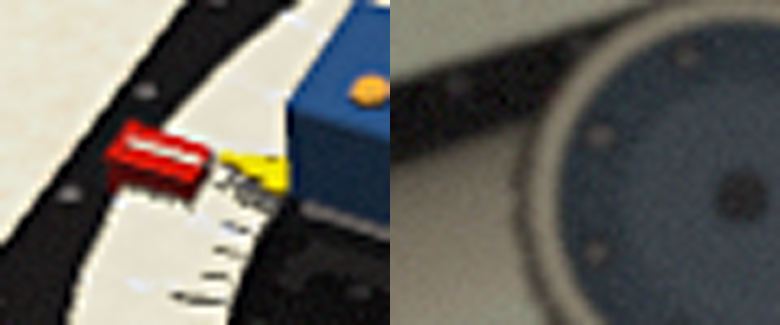

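```bash
cat > ang.py <<'E'
from h import *
s=snap('side'); f=lambda a,b:(249+(a+.5)/6.5-.5,225+(b+.5)/6.5-.5)
for A in ([491.8,17],[490,19]):
  for n,p,z in(('line out',(133,139),57),('line in',(200,160),57),('tip',(220,157),55),('tip base low',(288,192),55),('tip base up',(288,157),55)):
    P=atz(s,*f(*p),z)[:2]-A; print(n,np.hypot(*P).round(1),np.arctan2(P[1],P[0]).round(4))
  # predicted tip/tab pixels for angles
A=np.array([491.,17.5])
for a in (.28,.30,.32,.335):
    u,v=proj(s,[*(A+203.5*np.array([np.cos(a),np.sin(a)])),55]); print(a,(u-249+.5)*6.5-.5,(v-225+.5)*6.5-.5)
E
python3 ang.py
```

```text
line out 230.0 0.3183
line in 207.8 0.3199
tip 203.8 0.2947
tip base low 179.0 0.322
tip base up 185.5 0.2507
line out 231.1 0.3076
line in 208.8 0.3081
tip 205.0 0.2828
tip base low 180.1 0.3083
tip base up 186.7 0.2379
0.28 226.2690734635494 152.93583835328428
0.3 220.07472773516713 161.8283751106071
0.32 214.094547240526 170.84548131684858
0.335 209.75219676485574 177.68881856364786
```

Call:
{"name": "send_rows", "arguments": {
  "targets": [
    [[4,0,0,0,6.5],[8,0,0,0,6.5],[8,0,5,0,6.5],[8,0,10,0,6.5],[8,0,14,0,6.5],[8,0,14,0,6.5],[8,0,14,0,4.6],[8,0,14,0,4.6],[8,0,14,0,4.6],[8,-0.2,14,-0.7,4.6],[8,-0.38,14,-1.5,4.6],[8,-0.38,14,-1.5,4.6]]
  ]
}}

```text
time: 11.42
tool_pos: [633.5, 62.9, 81.4]
eef_rot: [3.141, -0.004, 0.32]
contact_force: [1.9, 0.2, 7.0]
width: 0.562
grip_force: 64.5
```

Call:
{"name": "send_rows", "arguments": {
  "targets": [
    [[0,0,0,0,4.6],[0,0,0,0,4.6],[0,0,0,0,6.5],[0,0,0,0,6.5],[0,0,0,0,6.5],[0,0,-5,0,6.5],[0,0,-10,0,6.5],[0,0,-14,0,6.5],[-4,0,-14,0,6.5],[-8,0,-14,0,6.5],[-8,0,-14,0,6.5]]
  ]
}}

```text
time: 12.8
tool_pos: [554.1, 36.7, 220.4]
eef_rot: [-3.141, -0.0, 0.318]
contact_force: [0.8, 0.6, -0.1]
width: 0.76
grip_force: 0.0
```

```bash
python3 - <<'E'
from h import *
ss=[snap('side') for _ in range(4)]
im=np.mean([q['img'] for q in ss],0).astype(np.uint8)
cv2.imwrite('pics/d.png',cv2.resize(im[230:270,259:309,::-1],None,fx=13,fy=13,interpolation=cv2.INTER_CUBIC))
E
```

```text
(no output)
```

View pics/d.png

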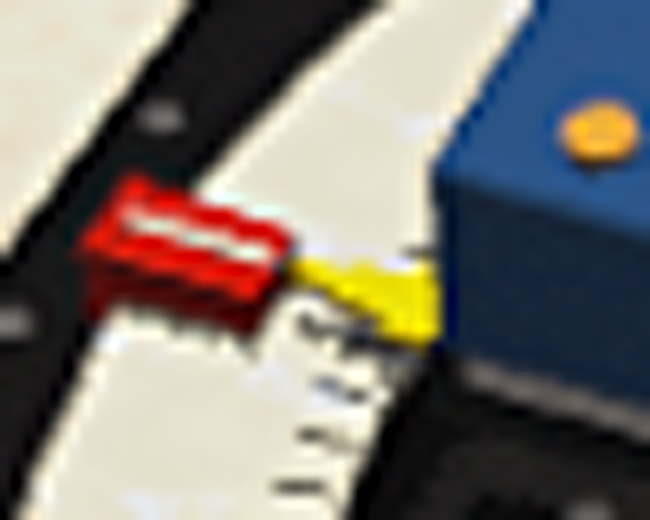

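```bash
python3 - <<'E'
from h import *
s=snap('side'); f=lambda a,b:(259+(a+.5)/13-.5,230+(b+.5)/13-.5)
A=[491.3,17.3]
for n,p,z in(('out',(125,213),57),('in',(275,258),57),('tip',(298,268),55),('tip2',(303,268),55)):
    P=atz(s,*f(*p),z)[:2]-A; print(n,np.hypot(*P).round(1),np.arctan2(P[1],P[0]).round(4))
# pixel-coded checks: yellow and white centroid by radius-angle
ss=[snap('side') for _ in range(6)]; im=np.mean([q['img'] for q in ss],0)
y=[];w=[]
for v in range(240,262):
  for u in range(262,296):
    r,g,b=im[v,u]
    if r>150 and g>130 and b<110:
      P=atz(s,u,v,55)[:2]-A; y.append((np.hypot(*P),np.arctan2(P[1],P[0])))
y=np.array(y); 
for lo in range(176,208,4):
  m=(y[:,0]>=lo)&(y[:,0]<lo+4)
  if m.any(): print(lo,m.sum(),y[m,1].mean().round(4),y[m,1].min().round(3),y[m,1].max().round(3))
E
```

```text
out 232.0 0.3188
in 207.3 0.3188
tip 204.2 0.3131
tip2 203.5 0.3117
180 8 0.3224 0.295 0.343
184 10 0.3157 0.273 0.35
188 8 0.3113 0.29 0.337
192 7 0.3124 0.29 0.332
196 5 0.3093 0.294 0.326
200 4 0.3135 0.306 0.321
```

Call:
{"name": "send_rows", "arguments": {
  "targets": [
    [[4,0,0,0,6.5],[8,0,0,0,6.5],[8,0,5,0,6.5],[8,0,10,0,6.5],[8,0,14,0,6.5],[8,0,14,0,6.5],[8,0,14,0,4.6],[8,0,14,0,4.6],[8,0,14,0,4.6],[8,-0.1,14,-0.4,4.6],[8,-0.1,14,-0.4,4.6],[8,-0.1,14,-0.4,4.6]]
  ]
}}

```text
time: 14.85
tool_pos: [633.1, 63.4, 81.9]
eef_rot: [3.141, -0.004, 0.325]
contact_force: [-1.3, -0.6, 6.1]
width: 0.56
grip_force: 63.9
```

Call:
{"name": "send_rows", "arguments": {
  "targets": [
    [[0,0,0,0,4.6],[0,0,0,0,6.5],[0,0,0,0,6.5],[0,0,0,0,6.5],[0,0,-5,0,6.5],[0,0,-10,0,6.5],[0,0,-14,0,6.5],[-4,0,-14,0,6.5],[-8,0,-14,0,6.5],[-8,0,-14,0,6.5]]
  ]
}}

```text
time: 16.1
tool_pos: [554.2, 37.1, 220.6]
eef_rot: [-3.142, -0.001, 0.325]
contact_force: [0.8, 0.2, 0.7]
width: 0.759
grip_force: 0.0
```

```bash
cat > chk.py <<'E'
from h import *
A=[491.3,17.3]
ss=[snap('side') for _ in range(8)]; s=ss[0]; im=np.mean([q['img'] for q in ss],0)
y=[];w=[]
for v in range(238,264):
  for u in range(262,297):
    r,g,b=im[v,u]
    P=atz(s,u,v,55)[:2]-A; q=(np.hypot(*P),np.arctan2(P[1],P[0]))
    if r>150 and g>130 and b<110: y.append(q)
y=np.array(y); m=(y[:,0]>186)&(y[:,0]<205); print(m.sum(),'pointer',y[m,1].mean())
# line: brightness (g) weighted across angle at radii on tab top
for r in (210,216,222,228):
  a=np.linspace(.295,.345,51); g=[]
  for t in a:
    u,v=proj(s,[A[0]+r*np.cos(t),A[1]+r*np.sin(t),57]); g.append(cv2.getRectSubPix(im[:,:,1].astype(np.float32),(1,1),(u,v))[0,0])
  g=np.array(g); k=np.argmax(np.where((a>.305)&(a<.335),g,0)); print('line',r,a[k])
cv2.imwrite('pics/'+__import__('sys').argv[1],cv2.resize(im[230:270,259:309,::-1].astype(np.uint8),None,fx=13,fy=13,interpolation=cv2.INTER_CUBIC))
E
python3 chk.py e.png
```

```text
28 pointer 0.3163794755168901
line 210 0.31899999999999995
line 216 0.317
line 222 0.32099999999999995
line 228 0.32499999999999996
```

View pics/e.png

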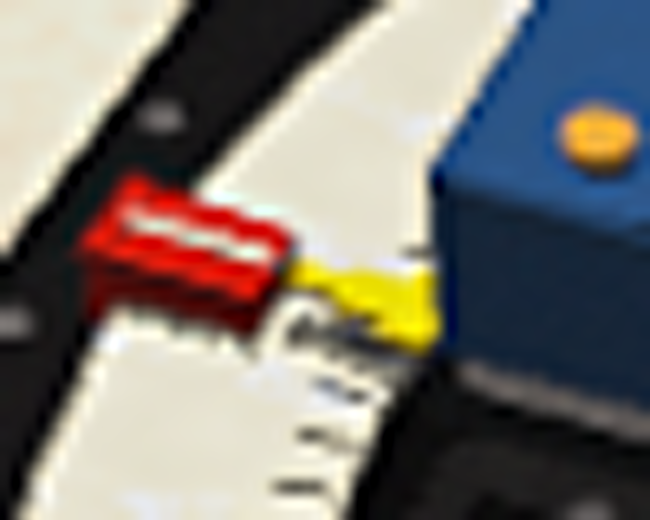

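Call:
{"name": "send_rows", "arguments": {
  "targets": [
    [[-3,-4,0,10,4.5],[-5,-8,0,20,4.5],[-8.3,-12.2,0,30,4.5],[-8.3,-12.2,0,40,4.5],[-8.3,-12.2,0,52.4,4.5],[-8.3,-12.2,0,52.4,4.5],[-8.3,-12.2,5,52.4,4.5],[-8.3,-12.2,10,52.4,4.5],[-8.3,-12.2,13,52.4,4.5],[-8.3,-12.2,16,52.4,4.5],[-8.3,-12.2,16,52.4,4.5],[-8.3,-12.2,16,52.4,2.4]]
  ]
}}

```text
time: 18.0
tool_pos: [439.4, 127.3, 60.6]
eef_rot: [-3.14, -0.001, -0.588]
contact_force: [0.3, -0.6, -0.2]
width: 0.327
grip_force: 0.0
```

```bash
python3 - <<'E'
from h import *
st=robot.read_state(); print(st['tool_pos'],st['eef_rot'],st['contact_force'])
yaw=st['eef_rot'][2]; tx=np.array([np.cos(yaw),np.sin(yaw)]); ty=np.array([np.sin(yaw),-np.cos(yaw)])
P=np.array([478.7,98.6])
for a in (.95,.85,.75,.65,.55,.45,.35,.25,.15,.05,-.05,-.1,-.15):
    th=np.radians(86.1)+a; v=P+50*np.array([np.cos(th),np.sin(th)])-st['tool_pos'][:2]
    print(a,(v@tx/10).round(2),(v@ty/10).round(2),'turn',-np.degrees(th-np.pi-yaw).round(1))
E
```

```text
[439.36132468 127.26279629  60.60716313] [-3.14043211e+00 -1.05138641e-03 -5.88092003e-01] [ 0.29150525 -0.55591437 -0.15470727]
0.95 -0.11 -0.3 turn 5.8
0.85 -0.04 -0.79 turn 11.5
0.75 0.09 -1.28 turn 17.2
0.65 0.26 -1.75 turn 23.0
0.55 0.48 -2.2 turn 28.7
0.45 0.74 -2.62 turn 34.4
0.35 1.04 -3.02 turn 40.2
0.25 1.38 -3.39 turn 45.9
0.15 1.76 -3.72 turn 51.6
0.05 2.16 -4.01 turn 57.3
-0.05 2.6 -4.26 turn 63.1
-0.1 2.82 -4.36 turn 65.9
-0.15 3.05 -4.46 turn 68.8
```

Call:
{"name": "send_rows", "arguments": {
  "targets": [
    [[-0.1,-0.3,0,5.8,2.4],[0,-0.8,0,11.5,2.4],[0.1,-1.3,0,17.2,2.4],[0.3,-1.75,0,23,2.4],[0.5,-2.2,0,28.7,2.4],[0.75,-2.6,0,34.4,2.4],[1.05,-3.0,0,40.2,2.4],[1.4,-3.4,0,45.9,2.4],[1.75,-3.7,0,51.6,2.4],[2.15,-4.0,0,57.3,2.4],[2.4,-4.15,0,60,2.4],[2.4,-4.15,0,60,2.4]]
  ]
}}

```text
time: 19.5
tool_pos: [481.9, 148.1, 60.9]
eef_rot: [-3.14, 0.0, -1.636]
contact_force: [-2.3, -1.2, 3.9]
width: 0.282
grip_force: 2.1
```

Call:
{"name": "send_rows", "arguments": {
  "targets": [
    [[0,-0.2,0,0,2.4],[0,-0.4,0,0,2.4],[0,-0.6,0,0,2.4],[0,-0.6,0,0,2.4]]
  ]
}}

```text
time: 20.0
tool_pos: [488.5, 148.5, 60.9]
eef_rot: [-3.139, 0.002, -1.635]
contact_force: [-3.2, -0.8, 6.0]
width: 0.279
grip_force: 3.3
```

Call:
{"name": "send_rows", "arguments": {
  "targets": [
    [[0,-0.2,0,0,2.4],[0,-0.4,0,0,2.4],[0,-0.4,0,0,2.4]]
  ]
}}

```text
time: 20.38
tool_pos: [490.7, 148.3, 60.6]
eef_rot: [3.141, 0.002, -1.636]
contact_force: [-8.3, 1.8, 11.3]
width: 0.281
grip_force: 6.8
```

Call:
{"name": "send_rows", "arguments": {
  "targets": [
    [[0,-0.3,0,0,2.4],[0,-0.5,0,0,2.4],[0,-0.5,0,0,2.4]]
  ]
}}

```text
time: 20.75
tool_pos: [491.6, 147.8, 60.2]
eef_rot: [3.133, 0.001, -1.637]
contact_force: [-22.8, 5.3, 21.6]
width: 0.279
grip_force: 15.2
```

Call:
{"name": "send_rows", "arguments": {
  "targets": [
    [[0,0.6,0,0,2.4],[0,1.0,0,0,3],[0,1.2,0,0,4.5],[0,1.2,0,0,4.5],[0,1.2,0,0,4.5],[0,1.2,-5,0,4.5],[0,1.2,-10,0,4.5],[0,1.2,-15,0,4.5],[5,6,-18,0,4.5],[9,12,-18,0,4.5],[13,14,-18,0,4.5],[13,14,-18,0,4.5]]
  ]
}}

```text
time: 22.25
tool_pos: [346.4, 24.8, 240.5]
eef_rot: [-3.139, 0.002, -1.638]
contact_force: [0.7, -0.1, 0.2]
width: 0.527
grip_force: 0.0
```

```bash
python3 chk.py f.png; python3 - <<'E'
from h import *
s=snap('side'); a=cv2.imread('pics/f.png')[:, :]; a=cv2.resize(a,(390,312))
b=cv2.resize(s['img'][180:420,200:500,::-1],(390,312)); cv2.imwrite('pics/g.png',np.hstack([a,b]))
# lever: orange pixels direction
im=s['img'].astype(int); m=(im[:,:,0]>150)&(im[:,:,1]>60)&(im[:,:,1]<150)&(im[:,:,2]<60); m[:270]=0
v,u=np.nonzero(m[:360,300:400]); P=np.array([atz(s,x+300,y,78)[:2] for x,y in zip(u,v)])
far=P[np.argsort(-np.hypot(*(P-[478.7,98.6]).T))[:25]].mean(0)-[478.7,98.6]; print(len(P),far,np.degrees(np.arctan2(far[1],far[0])))
E
```

```text
27 pointer 0.31555237625658944
line 210 0.31899999999999995
line 216 0.317
line 222 0.32099999999999995
line 228 0.32499999999999996
308 [ 6.95008375 71.35902517] 84.437165526622
```

View pics/g.png

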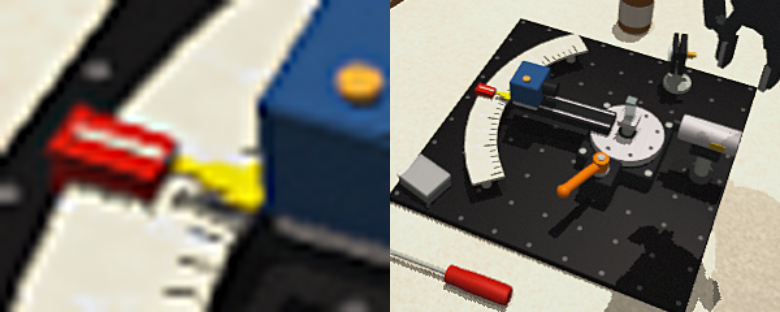

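```bash
python3 -c "
from cell import robot
print(robot.close_job())"
```

```text
the job is handed in; nothing more can be done
None
```

The job is handed in at about 22 s: the detector arm's pointer is lined up with the red tab's white line to within about 1 mm by camera, the clamp lever was pushed clockwise until it stopped moving (about 23 N), and the final picture shows nothing else disturbed.

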